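Roll the hanging die tray out over the vise and still its swing

ROBOT

A 7-joint arm with a two-finger parallel gripper is mounted at the origin on the work surface. World frame = base frame: x ahead of the robot, y to its left, z up, the work surface at z = 0. Lengths are in m, angles in degrees, forces in N, time in s.
With the tool pointing down it reaches from about 0.35 to 0.9 m from the base axis. Payload 7.2 kg.
Tool frame: the origin (TCP) lies at the very end of the fingers, on their centre line; the grasp point (between the pads) lies 19 mm behind it; z points along the fingers, y is the line along which they close (so a half turn about z gives the same grasp; the last joint's range is limited). The gripper opens to 85 mm and grips with 20 to 120 N. Pads are 22 mm wide; open, the fingers measure 114 mm over their backs; the gripper's body (76 mm by 85 mm) begins 54 mm behind the grasp point. The pads swing forward as they close: fully open they stand 13 mm farther back than shut.
Start: joints at [59.977, 23.554, -0.728, 91.456, 0.321, 64.991, -4.71], TCP at [0.275, -0.561, 0.231] pointing down, gripper open.
Joint ranges: [-169.25, 169.25], [-16.82, 113.86], [-84.01, 82.57], [7.8, 145.47], [-59.2, 239.2], [7.22, 106.19], [-163.78, 163.78]. Speed limits (degrees/s): [136.94, 136.94, 172.46, 172.46, 180, 180, 180].

INTERFACE

Orientations are given as [roll, pitch, yaw] about the fixed x, y, z axes, in that order (R = Rz(yaw) Ry(pitch) Rx(roll)).
In Python, from rig import telemetry, snapshot, camera_model, arm gives the robot as it stands. The module is installed in compiled form; this text tells all that it offers.
- The arm moves only by the tool drive_tool, never from a script. Its argument "commands" is a list of rows, each an object with "delta_pos": the shift along the world's x, y, z scaled (see below), a list of three; "roll": the turn about the world's z scaled (see below). A call has 1 to 10 rows; each row is the pose to reach, as a shift and turn from the pose commanded when the call began; what a row does not reach only later rows make up. The controller multiplies each number of a shift by 50 cm and each number of a turn by 90 degrees. A row lasts 1/8 s, in which the tool goes at most 62.5 mm and 10.7 degrees, less where a joint would pass 70% of its speed; a pose out of reach is approached as far as the arm can. A call with a number of a shift or a turn outside -1 to 1 is refused whole. A call with a gripper value outside its range is refused whole. "hand" is the closure, from 0 (fully open) to 1 (shut), set as the call begins (left out, the last holds). The fingers move at their own pace and stop on an object; "newtons" is the grip in N (left out, the last holds). Time passes only in rows, so rows that repeat a pose let the fingers close. It gives the time, the measured TCP pose, the force, the opening and the grip force at its end, in the units of the state.
- telemetry.get_obs(): the state, without advancing time (a new reading comes with each control period).
- snapshot(name): name is "scene" or "top" or "wrist"; returns the picture (420x560x3 uint8, red, green, blue); there is no depth.
- camera_model(name): a dict with "fx", "fy", "cx", "cy" (pixels), "D" ([k1, k2, p1, p2, k3] as OpenCV has them; the pictures are not rectified), "world_to_cam" (4x4, takes a point from world to camera coordinates); the wrist camera has in their place "tool_from_camera" (4x4, takes a point from camera to tool coordinates, whose origin is the TCP and whose axes are the flange's). Camera axes: x right, y down, z forward; pixel columns grow to the right and rows downward; lengths in m; the calibration is good to about 2 mm. A picture is of the moment at which its call begins: read the wrist's pose just before it. camera_model takes no time and is no camera call.
- arm.hand_in(): hands the job in; it is judged then, once.
The state is a dict: "time_s": time; "q": joint angles; "qvel": joint speeds; "joint_torque": joint torques, N m; "eef_pos": TCP position; "tcp_rot": TCP orientation; "ft_force": force on the tool from outside, world axes, zero at the start; "torque": the same for the moment, N m; "finger_gap": finger opening in m; "gripper_force": force on a finger pad.
Only numpy, scipy, OpenCV 4.12 (cv2) and the standard library are available. Lean on these libraries where they do the work, as an engineer would, in place of code of your own. Each camera call takes 0.05 s, during which the arm holds its last target. There are 200 camera calls.

TASK

The tray of steel dies hangs from the trolley of the bench rail, with one end still parked up on the ledge. Take the trolley by its handle, roll it out so that the tray drops off the ledge and swings free, bring it to a stop centred over the round vise, and take out the swing by moving the trolley only, until the tray hangs level and still there for three seconds; then let go and leave it standing. Do not touch the tray, do not let it swing wildly, do not run the trolley against the far end of the rail, and leave the other things on the bench alone.

Things in the scene. Friction and masses are not known exactly. Their poses are not given: they have to be found in the camera images.
- rail: Fixed bench rail: a straight aluminium beam, 30 mm wide, 1040 mm long, along the body's y axis, 265 to 285 mm above the bench, on two dark steel posts (35 mm) at y = -500 and +500 mm. Origin on the bench under the beam's middle; x across the beam, z up.
- trolley (a joint): Travel in m of the grey trolley along the beam to the rail's +y; its centre is at rail y = -220 mm + value. Starts at 0 to 0.025. Range -0.01 to 0.52, rubber buffers at the ends. The tray's foot leaves the ledge at about 0.055 and is safe from touching it again beyond 0.10. Rolling friction about 1.5 N plus 3 N per m/s: it stays where it is left. Mass 0.5 kg without the tray.
- trolley_grip (a point): Grip point of the trolley's handle: an upright round black grip, 28 mm diameter and 43 mm high, from 305 to 348 mm above the bench, on top of the trolley (trolley top plate 56 x 70 mm, 305 mm above the bench). The point is on its axis, 333 mm above the bench. Nothing stands above it; the fingers may close in any horizontal direction.
- swing (a joint): Tilt in rad of the tray about the pivot across the rail. 0 = level, hanging plumb; positive = the ledge-side end (rail -y) up and the load displaced to rail -y. Starts at 0.27, held by the ledge. Free, it swings with a period of about 1.4 s, almost undamped (it goes on for a minute or more).
- dietray: The hanging aluminium tray, 64 x 344 x 4 mm, its length along the rail, with a plain steel die (48 mm diameter, 24 mm high) fixed at each end and a rubber foot (12 mm high) under each end; hung by a low wire bail, its underside 51 mm below the pivot. About 0.9 kg. Origin at the centre of the tray's underside; y along the tray.
- vise: Round dark steel engraver's vise on a rubber ring, 130 mm diameter, two steel jaws on top, 82 mm high; fixed on the bench straight below the rail, between y = 0 and +200 mm of the rail. Origin at its centre on the bench. The level tray passes about 70 mm above it.
- tool_pot: Black round pot of gravers, 72 mm diameter, about 140 mm high with the tools. Leave alone. Origin at the centre of its underside.
- hammer: Chasing hammer, 260 mm long, lying on the bench near the robot's left. Leave alone.
- plaster: White plaster disc, 144 mm diameter, 18 mm high, lying on the bench. Leave alone. Origin at the centre of its underside.
- brass_ring: Brass ring, 60 mm diameter, 8 mm high, lying on the bench. Leave alone. Origin at the centre of its underside.
- ledge_edge (a point): Middle of the free upper edge of the parking ledge, a steel plate 90 mm wide and 8 mm thick that sticks out of the rail's -y post as far as y = -350 mm, its top about 196 mm above the bench. The tray's tilt stays the same while its foot slides along the ledge, however slowly; then that end drops off.
- pivot (a point): The tray's pivot on the trolley, 215 mm above the bench. The tray swings like a plain pendulum about 0.48 m long: tilt acceleration = -20.5 x tilt + 2.1 x trolley acceleration to rail +y (SI units, nominal). It hardly pushes back on the trolley.
Not all that is in view belongs to the job. There is more than one size of the vise; the job needs the smallest.

How it is judged (in metres and radians):
On the way, in this order (a step that is already met when the one before it is completed fails the run):
1. the tray is rolled off the ledge and hangs free (value of joint trolley above 0.07 m and contact force between rail and dietray below 0.1 N), for 0.1 s.
2. the tray hangs level and still over the vise for three seconds (horizontal distance between dietray and vise below 0.025 m and value of joint swing between -0.06 and 0.06 rad), for 3 s.
At the end, for the whole second after the job is handed in: the tray's centre stays within 25 mm of the vise's centre line, level within 0.06 rad, the trolley standing still and released (all of step 2 and velocity of joint trolley between -0.03 and 0.03 m/s); the robot touches nothing.
It fails at once if the tray is touched by the gripper or the arm (contact force between any of the fingers, the arm and dietray above 0.5 N).
It fails at once if the tray swings wildly (more than 0.45 rad) (value of joint swing above 0.45 rad or value of joint swing below -0.45 rad).
It fails at once if the trolley runs against the far end (value of joint trolley above 0.512 m).
It fails at once if another thing on the bench is disturbed (moved more than 30 mm) (distance of any of tool_pot, hammer, plaster, brass_ring from where it was at the start of the episode above 0.03 m).
It also fails if it takes over 48 s, if anything falls off the work surface, if the arm or the gripper's body presses on something with over 40 N, if the wrist force passes 120 N, or if a joint passes its speed limit or range.

## Working session

There is one attempt and no reset: what is moved stays moved. The work goes in short steps, Python scripts to look and compute and a tool call to move; the robot and the scene stay as the last step left them, time stands still between calls to the robot, and variables do not carry over. Pictures are saved under pics/ and viewed, at most 10 in all, crops included, and the job is handed in when it is done.

Besides the shell and the picture viewer there is one more tool, called after "Call:" by a JSON object that holds its "fn" and its "kwargs". drive_tool: Moves the arm, as the interface text tells. Its arguments: {"type":"object","properties":{"commands":{"type":"array","items":{"type":"object","properties":{"delta_pos":{"type":"array","items":{"type":"number","minimum":-1,"maximum":1}},"roll":{"type":"number","minimum":-1,"maximum":1}}}},"hand":{"type":"number"},"newtons":{"type":"number"}},"required":["commands"]}

```bash
mkdir -p pics
python3 - <<'E'
from rig import telemetry, snapshot, camera_model
import cv2
o=telemetry.get_obs(); print(o['time_s'],o['eef_pos'],o['tcp_rot'],o['finger_gap'])
for n in("scene","top"):
    cv2.imwrite(f"pics/{n}0.png",snapshot(n)[:,:,::-1]); m=camera_model(n); print(n,m)
E
```

```text
0.0 [ 0.27483358 -0.56077705  0.23040638] [-1.79905324e+02  5.93519080e-03  2.61142418e+01] 0.08517998456512436
scene {'fx': 509.7677980546139, 'fy': 509.7677980546139, 'cx': 281.5538909907884, 'cy': 206.35122937263125, 'D': array([-0.04969929,  0.        ,  0.        ,  0.        ,  0.        ]), 'world_to_cam': array([[ 0.28808273,  0.95755812,  0.00952801, -0.13746827],
       [ 0.5979836 , -0.17211501, -0.78281034, -0.1959735 ],
       [-0.74794649,  0.23121173, -0.62218742,  1.7211981 ],
       [ 0.        ,  0.        ,  0.        ,  1.        ]])}
top {'fx': 380.9289209861049, 'fy': 380.9289209861049, 'cx': 275.9594610871097, 'cy': 210.97018677774474, 'D': array([-0.06857577,  0.        ,  0.        ,  0.        ,  0.        ]), 'world_to_cam': array([[ 0.02818131, -0.99953994, -0.01121243, -0.0140346 ],
       [-0.99027878, -0.0263882 , -0.13657088,  0.57566489],
       [ 0.13621217,  0.01495218, -0.99056685,  1.0186478 ],
       [ 0.        ,  0.        ,  0.        ,  1.        ]])}
```

View pics/scene0.png

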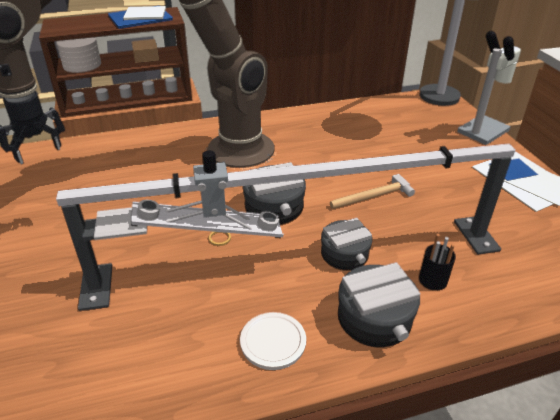

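View pics/top0.png

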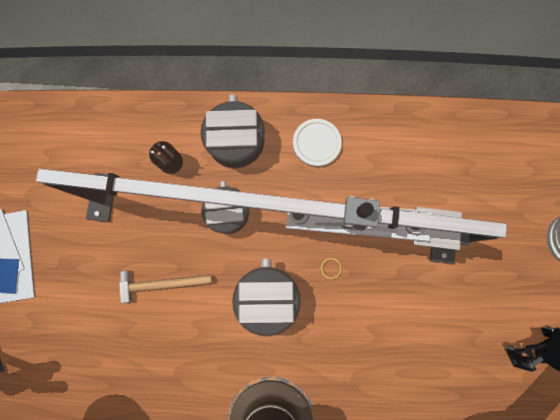

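Top view: the rail runs from (38,176) to (505,230). The handle is at about (365,211), the smallest vise at (225,210), and the ledge at the right. In the scene view the grip is at (209,160) and the small vise at (347,244). Next I'll enlarge the vise and handle to measure them.

```bash
cat > h.py <<'E'
import numpy as np, cv2
from rig import camera_model
def ray(n,uv):
    m=camera_model(n);K=np.array([[m['fx'],0,m['cx']],[0,m['fy'],m['cy']],[0,0,1]])
    p=cv2.undistortPoints(np.array(uv,float).reshape(-1,1,2),K,m['D']).reshape(-1,2)
    T=m['world_to_cam'];R=T[:3,:3];c=-R.T@T[:3,3]
    return c,np.c_[p,np.ones(len(p))]@R
def onz(n,uv,z):
    c,d=ray(n,uv); z=np.broadcast_to(z,len(d)); return c+d*((z-c[2])/d[:,2])[:,None]
def proj(n,X):
    m=camera_model(n);K=np.array([[m['fx'],0,m['cx']],[0,m['fy'],m['cy']],[0,0,1]]);T=m['world_to_cam']
    return cv2.projectPoints(np.array(X,float).reshape(-1,1,3),cv2.Rodrigues(T[:3,:3])[0],T[:3,3],K,m['D'])[0].reshape(-1,2)
E
python3 - <<'E'
from h import *
t=cv2.imread('pics/top0.png');s=cv2.imread('pics/scene0.png')
def crop(i,x,y,w,h): return cv2.resize(i[y:y+h,x:x+w],(400,300),interpolation=cv2.INTER_CUBIC)
cv2.imwrite('pics/crops.png',np.vstack([np.hstack([crop(t,185,165,80,60+0),crop(t,325,180,80,60)]),np.hstack([crop(s,307,210,80,60),crop(s,170,140,80,60)])]))
print('cam',ray('top',[[0,0]])[0],ray('scene',[[0,0]])[0])
# rail from bright beam centre per column, away from trolley
g=cv2.cvtColor(t,cv2.COLOR_BGR2HSV); pts=[]
for x in list(range(60,96,4))+list(range(125,290,5)):
    yc=176+(x-38)*54/467
    ys=[y for y in range(int(yc)-14,int(yc)+15) if g[y,x,2]>170 and g[y,x,1]<50]
    if ys: pts.append((x,np.mean(ys),len(ys)))
pts=np.array(pts); print(np.median(pts[:,2]))
P=onz('top',pts[:,:2],.285); k=np.polyfit(P[:,1],P[:,0],1); r=np.abs(np.polyval(k,P[:,1])-P[:,0])
k=np.polyfit(P[r<.006,1],P[r<.006,0],1); print('x=%.4f y+%.4f'%tuple(k),np.max(r))
print('ends',onz('top',[[38,176],[505,230]],.285))
print('grip top',onz('top',[[365,211]],.348),'scene',onz('scene',[[209,154]],.348))
E
```

```text
cam [ 0.43171201 -0.01406839  1.08750044] [ 1.44415525 -0.30005732  0.91880752]
13.0
x=0.0955 y+0.5590 0.005045224208511834
ends [[ 0.60678155  0.53211686  0.285     ]
 [ 0.51384475 -0.49632575  0.285     ]]
grip top [[ 0.53799502 -0.17755346  0.348     ]] scene [[ 0.55013268 -0.18188869  0.348     ]]
```

View pics/crops.png

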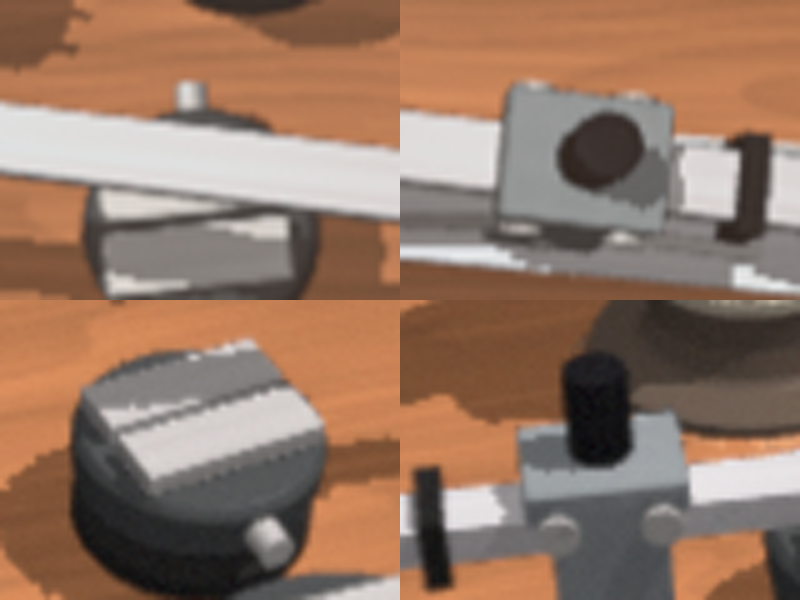

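Run:
```python
from h import *
print('grip',onz('top',[[367.6,208.6]],.348),onz('scene',[[209.2,152.8]],.348))
print('vise jaws',onz('scene',[[347.8,231.4]],.082),onz('top',[[224.6,209]],.082))
c=onz('scene',[[323.4,227.6],[358,218],[372,233.6],[338,306-210]][:3],.082);print(c)
u=np.array([.0955,1,0]);u/=np.linalg.norm(u);print('u',u,np.degrees(np.arctan2(u[0],u[1])))
P=onz('top',[[38,176],[505,230]],.285).mean(0);print('rail mid',P, 'line x',.0955*P[1]+.559)
V=onz('scene',[[347.8,231.4]],.082)[0];
# predicted vise outline for check
a=np.linspace(0,2*np.pi,60)
for Y in [(V[0],V[1])]:
  for z in(0.,.03,.06):
    q=proj('top',np.c_[Y[0]+.065*np.cos(a),Y[1]+.065*np.sin(a),0*a+z]);print('top',z,q.min(0),q.max(0))
    q=proj('scene',np.c_[Y[0]+.065*np.cos(a),Y[1]+.065*np.sin(a),0*a+z]);print('scene',z,q.min(0),q.max(0))
```

```text
grip [[ 0.54289203 -0.18270271  0.348     ]] [[ 0.54570541 -0.18066205  0.348     ]]
vise jaws [[0.57992465 0.140653   0.082     ]] [[0.5716352  0.13855808 0.082     ]]
[[0.54938581 0.08718951 0.082     ]
 [0.53875722 0.18609144 0.082     ]
 [0.60442094 0.19537897 0.082     ]]
u [0.09506746 0.99547083 0.        ] 5.455202814840436
rail mid [0.56031315 0.01789556 0.285     ] line x 0.5607090255440644
top 0.0 [205.76062013 188.08002803] [250.54707183 232.60470922]
scene 0.0 [319.83785912 238.36300963] [370.11910783 273.32708641]
top 0.03 [203.70328459 186.00755347] [249.72203207 231.74066643]
scene 0.03 [320.50283207 229.96077922] [371.51601359 264.77936118]
top 0.06 [201.52963178 183.81835044] [248.84997123 230.82686851]
scene 0.06 [321.1861547  221.32171445] [372.95132585 255.96789301]
```

Measured: the rail direction is (0.095, 0.995). The grip is at about (0.543, -0.182), and the small vise at y ≈ 0.140 with x ≈ 0.572 on the rail line. The travel needed is about 0.323 m. Now I'll approach above the grip.

Call:
{"fn": "drive_tool", "kwargs": {"commands": [{"delta_pos": [0,0,0.12],"roll": -0.11},{"delta_pos": [0,0,0.24],"roll": -0.22},{"delta_pos": [0,0,0.36],"roll": -0.35},{"delta_pos": [0.08,0.11,0.36],"roll": -0.35},{"delta_pos": [0.16,0.22,0.36],"roll": -0.35},{"delta_pos": [0.23,0.33,0.36],"roll": -0.35},{"delta_pos": [0.31,0.44,0.36],"roll": -0.35},{"delta_pos": [0.39,0.55,0.36],"roll": -0.35},{"delta_pos": [0.46,0.66,0.36],"roll": -0.35},{"delta_pos": [0.536,0.758,0.36],"roll": -0.35}], "hand": 0, "newtons": 40}}

```text
time_s: 1.35
eef_pos: [0.5278, -0.202, 0.4112]
tcp_rot: [180.0, 0.0, -5.4]
ft_force: [0.1, -0.1, -0.2]
finger_gap: 0.0853
gripper_force: 0.0
```

Call:
{"fn": "drive_tool", "kwargs": {"commands": [{"delta_pos": [0,0,0]},{"delta_pos": [0,0,0]}]}}

```text
schema error: expected keys delta_pos, roll
```

Run:
```python
from h import *
from rig import telemetry, snapshot
o=telemetry.get_obs(); print(o['time_s'],o['eef_pos'],o['tcp_rot'])
T=np.array(camera_model('wrist').get('tool_from_camera'));print(T)
cv2.imwrite('pics/w1.png',snapshot('wrist')[:,:,::-1])
m=camera_model('wrist');print(m['fx'],m['cx'],m['cy'],m['D'])
```

```text
1.35 [ 0.52778084 -0.20196758  0.41120361] [ 1.79992657e+02  1.20862658e-02 -5.39910183e+00]
[[ 1.14678381e-03 -9.49815778e-01 -3.12807726e-01  8.00332340e-02]
 [ 9.99999207e-01  1.25233354e-03 -1.36516006e-04  2.46073331e-05]
 [ 5.21404664e-04 -3.12807321e-01  9.49816460e-01 -1.42202189e-01]
 [ 0.00000000e+00  0.00000000e+00  0.00000000e+00  1.00000000e+00]]
338.85185361280514 286.5535322290959 213.0958368192882 [-0.07889641  0.          0.          0.          0.        ]
```

View pics/w1.png

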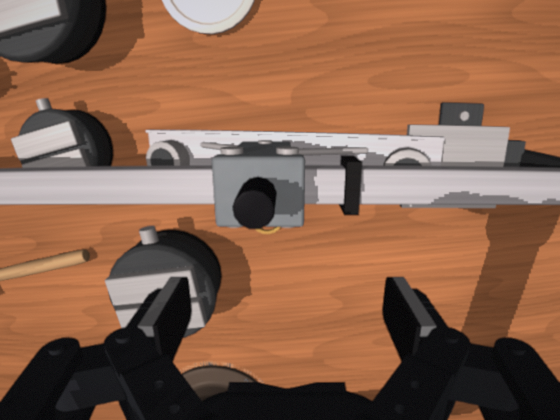

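The wrist view shows the grip top at about (252,210), with the rail horizontal in the picture. The small vise is at the left, around (65,145). I'll check the grip position from this.

Run:
```python
from h import *
from scipy.spatial.transform import Rotation as Ro
m=camera_model('wrist');K=np.array([[m['fx'],0,m['cx']],[0,m['fy'],m['cy']],[0,0,1]])
T=np.array(m['tool_from_camera']);W=np.eye(4);W[:3,:3]=Ro.from_euler('xyz',[179.993,.012,-5.4],degrees=True).as_matrix();W[:3,3]=[.52778,-.20197,.4112]
C=W@T
def w(uv,z):
    p=cv2.undistortPoints(np.array(uv,float).reshape(-1,1,2),K,m['D']).reshape(-1,2);d=np.c_[p,np.ones(len(p))]@C[:3,:3].T
    return C[:3,3]+d*((z-C[2,3])/d[:,2])[:,None]
print(w([[252,210],[254,195]],.348), w([[218,191],[305,191]],.305).mean(0))
P=w([[20,187],[540,186]],.285);print(P)
print(w([[47,147]],.082))
from rig import telemetry;print(telemetry.get_obs()['eef_pos'])
```

```text
[[ 0.54420821 -0.18141917  0.348     ]
 [ 0.55390497 -0.18390002  0.348     ]] [ 0.54529414 -0.18450161  0.305     ]
[[ 0.56423104  0.02484007  0.285     ]
 [ 0.52358991 -0.4187889   0.285     ]]
[[0.58461086 0.13922979 0.082     ]]
[ 0.53254169 -0.19239119  0.4105417 ]
```

Call:
{"fn": "drive_tool", "kwargs": {"commands": [{"delta_pos": [0,0,0],"roll": 0}]}}

```text
time_s: 1.52
eef_pos: [0.5281, -0.2013, 0.4106]
tcp_rot: [-180.0, 0.1, -5.1]
ft_force: [-0.8, -0.1, 0.6]
finger_gap: 0.0858
gripper_force: 0.0
```

Call:
{"fn": "drive_tool", "kwargs": {"commands": [{"delta_pos": [0.03,0.04,0],"roll": 0},{"delta_pos": [0.03,0.04,0],"roll": 0},{"delta_pos": [0.03,0.04,0],"roll": 0}]}}

```text
time_s: 1.9
eef_pos: [0.5413, -0.1854, 0.4111]
tcp_rot: [180.0, 0.0, -5.5]
ft_force: [-0.4, -0.5, 0.2]
finger_gap: 0.0854
gripper_force: 0.0
```

Call:
{"fn": "drive_tool", "kwargs": {"commands": [{"delta_pos": [0,0,0],"roll": 0}]}}

```text
time_s: 2.02
eef_pos: [0.5415, -0.1852, 0.4114]
tcp_rot: [180.0, 0.0, -5.5]
ft_force: [-0.8, 0.2, -0.4]
finger_gap: 0.0854
gripper_force: 0.0
```

Call:
{"fn": "drive_tool", "kwargs": {"commands": [{"delta_pos": [0.005,0.008,-0.05],"roll": 0},{"delta_pos": [0.005,0.008,-0.1],"roll": 0},{"delta_pos": [0.005,0.008,-0.15],"roll": 0},{"delta_pos": [0.005,0.008,-0.19],"roll": 0},{"delta_pos": [0.005,0.008,-0.19],"roll": 0}]}}

```text
time_s: 2.65
eef_pos: [0.5435, -0.1804, 0.315]
tcp_rot: [-180.0, 0.2, -5.4]
ft_force: [1.0, -0.9, 1.3]
finger_gap: 0.0852
gripper_force: 0.0
```

Call:
{"fn": "drive_tool", "kwargs": {"commands": [{"delta_pos": [0,0,0],"roll": 0},{"delta_pos": [0,0,0],"roll": 0},{"delta_pos": [0,0,0],"roll": 0},{"delta_pos": [0,0,0],"roll": 0},{"delta_pos": [0,0,0],"roll": 0},{"delta_pos": [0,0,0],"roll": 0}], "hand": 1, "newtons": 50}}

```text
time_s: 3.4
eef_pos: [0.5449, -0.1801, 0.3173]
tcp_rot: [180.0, -0.1, -5.4]
ft_force: [-1.0, -1.4, 5.6]
finger_gap: 0.027
gripper_force: 49.2
```

Gripped (gap 27 mm). Next I'll plan the roll-out: the creep, the drop, and a shaped run that counters the 0.27 rad swing.

```bash
cat > sw.py <<'E'
import numpy as np
W2,G,dt=20.5,2.1,1/8
def sim(knots,th0,om0,t0=0.,x0=None,W2=W2,n=50,drop=None):
    """knots: trolley value at row ends, start x0. Returns t,x,th,om; drop: theta held until x>drop."""
    k=np.r_[x0,knots];t=np.arange(0,len(knots)*n+1)/n*dt
    x=np.interp(t,np.arange(len(k))*dt,k)
    # smooth with 0.06 s lag
    h=dt/n;xs=np.empty_like(x);xs[0]=x[0];v=0
    for i in range(1,len(x)): xs[i]=xs[i-1]+h/.05*(x[i]-xs[i-1])
    y=xs[0]-th0/G;vy=-om0/G;th=[th0];om=[om0];free=drop is None
    for i in range(1,len(x)):
        if not free and xs[i]<drop:
            th.append(th0);om.append(0);y=xs[i]-th0/G;vy=(xs[i]-xs[i-1])/h;continue
        free=True
        vy+=h*W2*(xs[i]-y);y+=h*vy
        th.append(G*(xs[i]-y));om.append(G*((xs[i]-xs[i-1])/h-vy))
    return t,xs,np.array(th),np.array(om)
E
cat > plan1.py <<'E'
from sw import *
from scipy.optimize import least_squares
x0,xf=.021,.343
pre=x0+np.array([.006,.018,.030,.042,.054])
N=12
def knots(p): return np.r_[pre,pre[-1]+np.cumsum(p),[xf]*4]
def f(p):
    k=knots(p);r=[]
    for d in(.050,.055,.060):
      for w in (19.5,20.5,21.5):
        t,x,th,om=sim(k,.27,0,x0=x0,W2=w,drop=d,n=12);r+=[th[-1],om[-1]/4.53,]
    d=np.diff(k)
    return np.r_[np.array(r),3*(np.diff(d)),30*(pre[-1]+p.sum()-xf)]
s=least_squares(f,np.full(N,.02),bounds=(-.005,.045))
k=np.r_[pre,pre[-1]+np.cumsum(s.x)]
print(np.round((k-x0)*1000).astype(int))
for d in(.05,.055,.06):
    t,x,th,om=sim(knots(s.x),.27,0,x0=x0,drop=d);print(d,th.min(),th.max(),np.hypot(th[-1],om[-1]/4.53))
E
python3 plan1.py
```

```text
[  6  18  30  42  54  79 116 161 206 251 291 318 330 331 327 323 322]
0.05 -0.16386153813919857 0.27 0.06042880299689733
0.055 -0.16575840859712293 0.27 0.010597541240042278
0.06 -0.1774069742016413 0.27 0.0671855193306864
```

Call:
{"fn": "drive_tool", "kwargs": {"commands": [{"delta_pos": [0.001,0.012,0],"roll": 0},{"delta_pos": [0.0034,0.036,0],"roll": 0},{"delta_pos": [0.0057,0.06,0],"roll": 0},{"delta_pos": [0.008,0.084,0],"roll": 0},{"delta_pos": [0.0103,0.1075,0],"roll": 0},{"delta_pos": [0.015,0.157,0],"roll": 0},{"delta_pos": [0.022,0.231,0],"roll": 0},{"delta_pos": [0.0306,0.3205,0],"roll": 0},{"delta_pos": [0.0392,0.41,0],"roll": 0},{"delta_pos": [0.0477,0.5,0],"roll": 0}]}}

```text
time_s: 4.65
eef_pos: [0.5686, 0.071, 0.3173]
tcp_rot: [180.0, -0.1, -5.4]
ft_force: [1.1, -2.9, 3.9]
finger_gap: 0.0263
gripper_force: 49.7
```

Call:
{"fn": "drive_tool", "kwargs": {"commands": [{"delta_pos": [0.0076,0.08,0],"roll": 0},{"delta_pos": [0.0127,0.133,0],"roll": 0},{"delta_pos": [0.015,0.157,0],"roll": 0},{"delta_pos": [0.0152,0.159,0],"roll": 0},{"delta_pos": [0.0145,0.151,0],"roll": 0},{"delta_pos": [0.0137,0.143,0],"roll": 0},{"delta_pos": [0.0135,0.141,0],"roll": 0}]}}

```text
time_s: 5.52
eef_pos: [0.5753, 0.1411, 0.3173]
tcp_rot: [-179.9, -0.1, -5.4]
ft_force: [-1.7, 1.5, 5.8]
finger_gap: 0.0267
gripper_force: 49.9
```

Run:
```python
from h import *
from rig import telemetry, snapshot
L=[];T=[]
for i in range(24):
    o=telemetry.get_obs();T.append(np.r_[o['time_s'],o['eef_pos'],o['ft_force']]);L.append(snapshot('scene'))
np.savez('s1.npz',T=T,L=L);print(np.round(T[0],4),np.round(T[-1],4))
cv2.imwrite('pics/s1.png',L[-1][:,:,::-1])
```

```text
[ 5.525   0.5753  0.1411  0.3173 -1.7075  1.5228  5.7947] [ 6.675   0.5753  0.1411  0.3173 -2.7005  0.6296  6.4135]
```

View pics/s1.png

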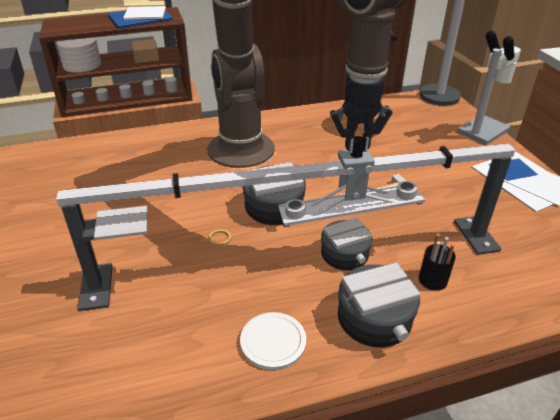

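The tray hangs over the small vise: its near edge runs from about (285,221) to (423,202), with the vise below at (347,244). Next I'll measure the swing from the frames.

```bash
cat > tilt.py <<'E'
from h import *
u=np.array([.09507,.99547,0]);nrm=np.array([.99547,-.09507,0]);P0=np.array([.5607,.0179,0])
def edge(img):
    """lower edge of near tray side, subpixel, as (s,z) on the vertical plane 32 mm in front of the rail"""
    h=cv2.cvtColor(img,cv2.COLOR_RGB2HSV);ok=(h[:,:,1]<70)&(h[:,:,2]>95);pts=[]
    for x in list(range(292,322,2))+list(range(374,420,2)):
        yc=int(221-(x-285)*19/138);ys=np.arange(yc-22,yc+24)
        b=ok[ys,x];runs=np.flatnonzero(b)
        if len(runs): pts.append((x,ys[runs[-1]]))
    p=np.array(pts,float)
    c,d=ray('scene',p);t=((P0+nrm*.032-c)@nrm)/(d@nrm);X=c+d*t[:,None]
    return (X-P0)@u,X[:,2]
def tilt(img):
    s,z=edge(img);m=np.ones(len(s),bool)
    for _ in range(6):
        k=np.polyfit(s[m],z[m],1);r=np.abs(z-np.polyval(k,s));m=r<max(.004,1.5*np.median(r))
    return -np.arctan(k[0]),m.sum(),np.polyval(k,.1225)
def fit(t,th,w=4.53):
    A=np.c_[np.cos(w*t),np.sin(w*t),np.ones_like(t)];c=np.linalg.lstsq(A,th,rcond=None)[0];return c,np.std(th-A@c)
E
python3 - <<'E'
from tilt import *
D=np.load('s1.npz');t=D['T'][:,0];r=np.array([tilt(i) for i in D['L']])
for a,b in zip(t,r): print('%.3f %.4f %d %.4f'%(a,*b))
for w in np.arange(4.2,5,.1): print(w,*fit(t-t[-1],r[:,0],w))
E
```

```text
5.525 -0.0725 38 0.1603
5.575 -0.0627 38 0.1604
5.625 -0.0514 38 0.1601
5.675 -0.0361 38 0.1605
5.725 -0.0204 38 0.1605
5.775 -0.0030 38 0.1603
5.825 0.0158 38 0.1606
5.875 0.0319 38 0.1606
5.925 0.0478 38 0.1608
5.975 0.0601 38 0.1606
6.025 0.0696 38 0.1608
6.075 0.0768 38 0.1606
6.125 0.0787 38 0.1606
6.175 0.0775 38 0.1607
6.225 0.0712 38 0.1607
6.275 0.0621 38 0.1606
6.325 0.0486 38 0.1607
6.375 0.0361 38 0.1606
6.425 0.0173 38 0.1606
6.475 0.0004 38 0.1607
6.525 -0.0164 38 0.1605
6.575 -0.0331 38 0.1605
6.625 -0.0494 38 0.1603
6.675 -0.0606 38 0.1602
4.2 [-0.055738   -0.06312313 -0.00733936] 0.001786353327735156
4.3 [-0.05768066 -0.05864531 -0.0048659 ] 0.001332847659541671
4.3999999999999995 [-0.05943748 -0.05425928 -0.00255285] 0.0009020274710246972
4.499999999999999 [-0.06101973 -0.04995386 -0.00038655] 0.0006066734980910944
4.599999999999999 [-0.06243666 -0.04571851  0.00164507] 0.0007150816833956873
4.699999999999998 [-0.06369563 -0.04154321  0.0035527 ] 0.001149665183208866
4.799999999999998 [-0.06480218 -0.03741849  0.00534581] 0.001698326484167005
4.899999999999998 [-0.06576007 -0.03333546  0.0070328 ] 0.0023002972563260318
```

Clean fit: amplitude is 0.078 rad at ω≈4.53, with no offset, and the arm shows almost no lag. I'll plan a zero-net cancelling manoeuvre starting at t = 6.725.

```bash
sed -i 's#h/.05\*#h/.012*#' sw.py
python3 - <<'E'
from sw import *
from scipy.optimize import least_squares
w=4.53;a,b=-.0615,-.0488;T=.05
th0=a*np.cos(w*T)+b*np.sin(w*T);om0=w*(-a*np.sin(w*T)+b*np.cos(w*T));print(th0,om0)
N=9
def f(p):
    t,x,th,om=sim(np.r_[p,0,0],th0,om0,x0=0.,n=16)
    d=np.diff(np.r_[0,p,0])
    return np.r_[20*th[-1],20*om[-1]/w,2*np.diff(np.r_[0,d,0]),.5*p]
s=least_squares(f,np.zeros(N));p=np.round(s.x*1000);print(p,p*.99547/500,p*.0951/500)
t,x,th,om=sim(np.r_[p/1000,0,0],th0,om0,x0=0.);print(th.min(),th.max(),np.hypot(th[-1],om[-1]/w))
E
```

```text
-0.07088812171236834 -0.15285405488137097
[ 6. 15. 20. 21. 16.  9.  1. -3. -3.] [ 0.01194564  0.0298641   0.0398188   0.04180974  0.03185504  0.01791846
  0.00199094 -0.00597282 -0.00597282] [ 0.0011412  0.002853   0.003804   0.0039942  0.0030432  0.0017118
  0.0001902 -0.0005706 -0.0005706]
-0.07266744977131612 0.03441413152197133 0.0038165011975811367
```

Call:
{"fn": "drive_tool", "kwargs": {"commands": [{"delta_pos": [0.0011,0.012,0],"roll": 0},{"delta_pos": [0.0028,0.03,0],"roll": 0},{"delta_pos": [0.0038,0.04,0],"roll": 0},{"delta_pos": [0.004,0.042,0],"roll": 0},{"delta_pos": [0.003,0.032,0],"roll": 0},{"delta_pos": [0.0017,0.018,0],"roll": 0},{"delta_pos": [0.0002,0.002,0],"roll": 0},{"delta_pos": [-0.0006,-0.006,0],"roll": 0},{"delta_pos": [-0.0006,-0.006,0],"roll": 0},{"delta_pos": [0,0,0],"roll": 0}]}}

```text
time_s: 7.98
eef_pos: [0.5752, 0.14, 0.3173]
tcp_rot: [180.0, -0.0, -5.4]
ft_force: [-2.5, -1.4, 7.1]
finger_gap: 0.0271
gripper_force: 50.0
```

Run:
```python
from tilt import *
from rig import telemetry, snapshot
L=[];T=[]
for i in range(24):
    o=telemetry.get_obs();T.append(np.r_[o['time_s'],o['eef_pos'],o['ft_force']]);L.append(snapshot('scene'))
t=np.array(T)[:,0];th=np.array([tilt(i)[0] for i in L]);print(np.round(th,4));print(np.round(T[-1],4))
c,r=fit(t-t[-1],th);print(c,np.hypot(*c[:2]),r)
# centring check: tray left/right corner of near lower edge and vise jaw silhouette
np.save('last.npy',L[-1])
tp=snapshot('top');cv2.imwrite('pics/top2.png',cv2.resize(tp[140:260,140:320,::-1],(720,480),interpolation=cv2.INTER_CUBIC))
```

```text
[-0.0057 -0.003  -0.0005  0.0004  0.0012  0.0038  0.0043  0.0065  0.0065
  0.0065  0.0065  0.0065  0.0065  0.0053  0.0034  0.0028  0.0004  0.0004
 -0.0003 -0.0039 -0.003  -0.0057 -0.007  -0.007 ]
[ 9.125   0.5753  0.1408  0.3173 -2.5184 -0.8128  6.3122]
[-6.81320387e-03 -1.19438903e-03  5.59005257e-05] 0.006917102867772065 0.0007312254337443483
```

View pics/top2.png

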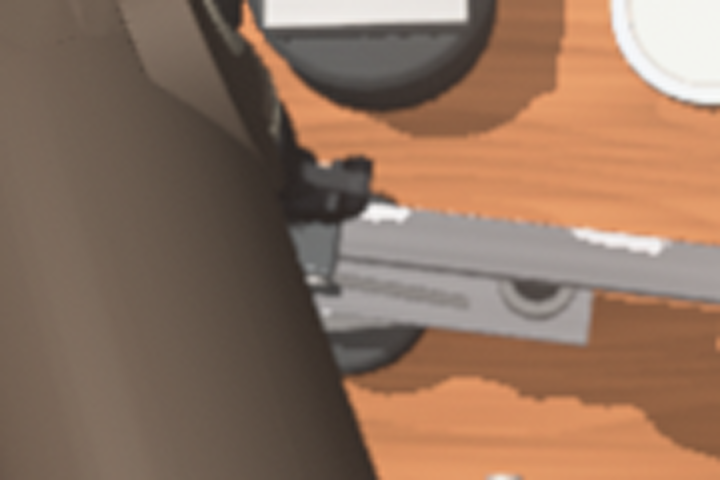

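Residual swing is 0.007 rad. The top view shows the tray end corner at full-image pixel (287,225.8). I'll use it to check the centring.

Run:
```python
from tilt import *
X=onz('top',[[287,225.8]],.166)[0];print('tray s from top corner',(X-P0)@u+.172,'perp',(X-P0)@nrm)
Y=onz('scene',[[285,221],[423,202]],.164);print('scene corners s',(Y-P0)@u,((Y-P0)@u).mean(),(Y-P0)@nrm)
for v in ([.57992,.14065,0],[.57163,.13856,0],[.5846,.1392,0]): print('vise s',(np.array(v)-P0)@u)
print('grip s',(np.array([.5753,.1408,0])-P0)@u)
```

```text
tray s from top corner 0.12271494183627665 perp -0.033367557416840485
scene corners s [-0.04237107  0.30101808] 0.12932350750212032 [0.03424352 0.0262474 ]
vise s 0.1240211879
vise s 0.12115252529999998
vise s 0.123022684
grip s 0.12373128500000001
```

Centred within a few mm. I'll hold for three seconds, release, and lift straight up.

Call:
{"fn": "drive_tool", "kwargs": {"commands": [{"delta_pos": [0,0,0],"roll": 0},{"delta_pos": [0,0,0],"roll": 0},{"delta_pos": [0,0,0],"roll": 0},{"delta_pos": [0,0,0],"roll": 0},{"delta_pos": [0,0,0],"roll": 0},{"delta_pos": [0,0,0],"roll": 0},{"delta_pos": [0,0,0],"roll": 0},{"delta_pos": [0,0,0],"roll": 0},{"delta_pos": [0,0,0],"roll": 0},{"delta_pos": [0,0,0],"roll": 0}]}}

```text
time_s: 10.48
eef_pos: [0.5753, 0.1408, 0.3172]
tcp_rot: [-180.0, -0.0, -5.4]
ft_force: [-2.4, -0.7, 7.7]
finger_gap: 0.0268
gripper_force: 50.0
```

Call:
{"fn": "drive_tool", "kwargs": {"commands": [{"delta_pos": [0,0,0],"roll": 0},{"delta_pos": [0,0,0],"roll": 0},{"delta_pos": [0,0,0],"roll": 0},{"delta_pos": [0,0,0],"roll": 0},{"delta_pos": [0,0,0],"roll": 0},{"delta_pos": [0,0,0],"roll": 0},{"delta_pos": [0,0,0],"roll": 0},{"delta_pos": [0,0,0],"roll": 0},{"delta_pos": [0,0,0],"roll": 0},{"delta_pos": [0,0,0],"roll": 0}]}}

```text
time_s: 11.72
eef_pos: [0.5753, 0.1408, 0.3173]
tcp_rot: [-180.0, -0.0, -5.4]
ft_force: [-2.1, -0.2, 6.5]
finger_gap: 0.0266
gripper_force: 50.0
```

Call:
{"fn": "drive_tool", "kwargs": {"commands": [{"delta_pos": [0,0,0],"roll": 0},{"delta_pos": [0,0,0],"roll": 0},{"delta_pos": [0,0,0],"roll": 0},{"delta_pos": [0,0,0],"roll": 0},{"delta_pos": [0,0,0],"roll": 0},{"delta_pos": [0,0,0],"roll": 0},{"delta_pos": [0,0,0],"roll": 0},{"delta_pos": [0,0,0],"roll": 0}]}}

```text
time_s: 12.72
eef_pos: [0.5753, 0.1408, 0.3173]
tcp_rot: [-180.0, -0.1, -5.4]
ft_force: [-1.7, -0.6, 6.6]
finger_gap: 0.0263
gripper_force: 50.0
```

Call:
{"fn": "drive_tool", "kwargs": {"commands": [{"delta_pos": [0,0,0],"roll": 0},{"delta_pos": [0,0,0],"roll": 0},{"delta_pos": [0,0,0],"roll": 0},{"delta_pos": [0,0,0],"roll": 0},{"delta_pos": [0,0,0],"roll": 0},{"delta_pos": [0,0,0],"roll": 0},{"delta_pos": [0,0,0],"roll": 0},{"delta_pos": [0,0,0],"roll": 0}], "hand": 0}}

```text
time_s: 13.72
eef_pos: [0.5753, 0.1408, 0.3163]
tcp_rot: [-180.0, -0.0, -5.4]
ft_force: [1.1, -0.1, -0.3]
finger_gap: 0.0855
gripper_force: 0.0
```

Call:
{"fn": "drive_tool", "kwargs": {"commands": [{"delta_pos": [0,0,0.03],"roll": 0},{"delta_pos": [0,0,0.07],"roll": 0},{"delta_pos": [0,0,0.12],"roll": 0},{"delta_pos": [0,0,0.17],"roll": 0},{"delta_pos": [0,0,0.2],"roll": 0},{"delta_pos": [0,0,0.2],"roll": 0},{"delta_pos": [0,0,0.2],"roll": 0},{"delta_pos": [0,0,0.2],"roll": 0}]}}

```text
time_s: 14.72
eef_pos: [0.575, 0.1406, 0.4152]
tcp_rot: [180.0, 0.1, -5.4]
ft_force: [-0.2, 0.4, 0.0]
finger_gap: 0.0854
gripper_force: 0.0
```

Run:
```python
from tilt import *
from rig import telemetry, snapshot
L=[];t=[]
for i in range(24):
    o=telemetry.get_obs();t.append(o['time_s']);L.append(snapshot('scene'))
t=np.array(t);th=np.array([tilt(i)[0] for i in L]);c,r=fit(t-t[-1],th);print(c,np.hypot(*c[:2]),r,o['time_s'],o['eef_pos'],o['finger_gap'])
a=np.load('last.npy')[140:260,260:460];b=L[-1][140:260,260:460]
cv2.imwrite('pics/cmp.png',cv2.resize(np.vstack([a,b])[:,:,::-1],(500,600)))
```

```text
[-0.00384045 -0.00568653 -0.00019106] 0.006861900498583486 0.0005862749017992805 15.875 [0.57527406 0.14072717 0.41629877] 0.08529877494147253
```

View pics/cmp.png

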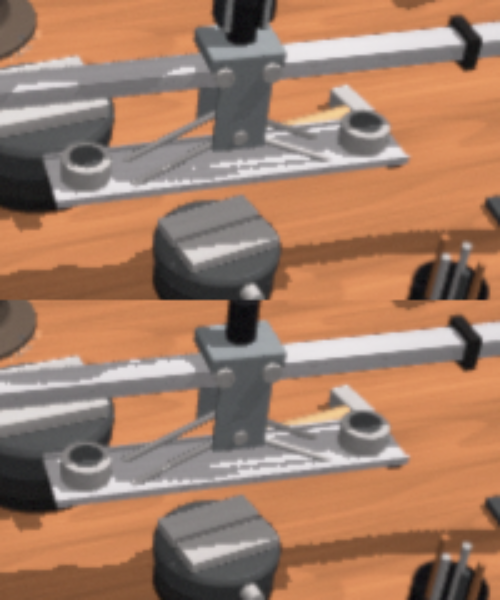

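The before and after views match: the trolley did not shift, the gripper is clear, and the tray is level above the small vise. Handing in.

```bash
python3 -c "
from rig import arm
print(arm.hand_in())"
```

```text
the job is handed in; nothing more can be done
None
```

The job is handed in (no verdict came back): the trolley stands released with the tray centred over the smallest vise to within a few mm, level, with about 0.007 rad of swing left at around 16 s on the clock.

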